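# Put a glaze test tile under the swing-arm magnifier

### The arm

A 6-joint arm with a two-finger parallel gripper is mounted at the origin on a cart in front of the work surface, level with it; the furniture and walls round the work are solid. World frame = base frame: x ahead of the robot, y to its left, z up, the work surface at z = 0. Lengths are in m, angles in degrees, forces in N, time in s.
With the tool pointing down it reaches from about 0.4 to 0.825 m from the base axis. Payload 7 kg.
Tool frame: the origin (TCP) lies between the finger pads; the fingertips stand 25 mm ahead of it and the grasp point (between the pads) lies 6 mm ahead of it; z points along the fingers, y is the line along which they close (so a half turn about z gives the same grasp; the last joint's range is limited). The gripper opens to 88 mm and grips with 3 to 60 N. Pads are 19 mm wide; open, the fingers measure 130 mm over their backs; the gripper's body (78 mm by 193 mm) begins 47 mm behind the grasp point.
Start: joints at [-60.04, 20.546, 0.682, 0, -70.136, -16.507], TCP at [0.157, -0.656, 0.252] pointing down, gripper open.
Joint ranges: [-176.03, 176.03], [-82.01, 121.73], [-58.28, 71.71], [-173.87, 95.51], [-174.79, -0.11], [-173.66, 173.66]. Speed limits (degrees/s): [136.94, 136.94, 172.46, 180, 180, 180].

### API

Orientations are given as [roll, pitch, yaw] about the fixed x, y, z axes, in that order (R = Rz(yaw) Ry(pitch) Rx(roll)).
In Python, from plant import ctrl gives the robot as it stands.
- The arm moves only by the tool send_path, called as name(argument=value, ...) on one line, values as JSON. Schema: {"type":"object","properties":{"rows":{"type":"string"},"only":{"type":"string"},"quiet":{"type":"boolean"},"lines":{"type":"string"}},"required":["rows"],"additionalProperties":false}. rows is a string of 1 to 8 rows, parted by semicolons, with the numbers parted by spaces; each row has 5 numbers: dx, dy, dz in a scale on which 1.0 is 0.8 m, then a turn about the tool's z in a scale on which 1.0 is 2 pi rad, then the finger opening in m; each row is the pose to reach, as a shift and turn from the pose commanded when the call began, along the tool's axes at that moment; what a row does not reach only later rows make up. A row lasts 1/8 s, in which the tool goes at most 0.0625 m and 10.7 degrees, less where a joint would pass 70% of its speed; a pose out of reach is approached as far as the arm can. The fingers move at their own pace and stop on an object; the grip force is fixed at half the most. Time passes only in rows, so rows that do not move let the fingers close. The tool returns the time, the measured TCP pose, the force, the opening and the grip force at its end. only (a regular expression) keeps the lines of the reply that match it, lines (a string "A,B") keeps lines A to B, and quiet returns only ok. No shift or turn number may pass 1 either way. Input that does not fit is refused with a message, and nothing moves.
- ctrl.get_obs(): the state, without advancing time (a new reading comes with each control period).
- ctrl.snapshot(name): name is "scene" or "top" or "wrist"; returns a dict with "frame" (384x512x3 uint8, red, green, blue), "z_map" (384x512 float32, m along the optical axis (not along the pixel's ray), 0 where there is no reading), "fovy" (degrees; the focal length in pixels is half the picture's height over the tangent of half this angle, whatever the lens; pixels are square), "cx", "cy" (the principal point, pixels), "R" (3x3) and "t" (3): a world point X has camera coordinates R X + t; the wrist camera has in their place "T_tool_cam" (4x4, takes a point from camera to tool coordinates, whose origin is the TCP and whose axes are the flange's). Camera axes: x right, y down, z forward; pixel columns grow to the right and rows downward; lengths in m; the calibration is good to about 2 mm. A picture is of the moment at which its call begins: read the wrist's pose just before it.
- ctrl.close_job(): hands the job in; it is judged then, once.
The state is a dict: "clock": time; "joint_pos": joint angles; "qvel": joint speeds; "tau": joint torques, N m; "tool_pos": TCP position; "orientation": TCP orientation; "force": force on the tool from outside, world axes, zero at the start; "moment": the same for the moment, N m; "opening": finger opening in m; "gripper_force": force on a finger pad.
Only numpy, scipy, OpenCV 4.12 (cv2) and the standard library are available. Lean on these libraries where they do the work, as an engineer would, in place of code of your own. Each camera call takes 0.05 s, during which the arm holds its last target. There are 200 camera calls.

### The job

Swing the magnifier (its arm ends in a black upright knob to take it by) well clear of the tile nest, then set the dark blue glaze tile flat and square in the nest, glaze side up, without dropping it. Once the tile lies in its nest, swing the magnifier back so that its lens is centred over the tile, and let go. Leave the other tiles and the loose things around where they are.

Things in the scene. Friction and masses are not known exactly. Their poses are not given: they have to be found in the camera images.
- stand: inspection stand, fixed to the table: grey base plate 262 x 124 x 12 mm with a steel pillar (20 mm thick, arm boss 38 mm wide on it up to z 158 mm) and an aluminium tile nest. Origin on the table under the pillar's axis; its own -x points from the pillar to the nest, whose centre is 140 mm from the pillar's axis, z up. The base reaches from 214 mm on the nest side to 48 mm behind the pillar
- nest (a point): centre of the pocket's floor, 30 mm above the table, axes as the stand's. Pocket 75 mm along x by 48 mm along y (1.5 mm play all round the tile); walls 6 mm above the floor: 3 mm upright, then a 3 mm 45 degree lead-in. Over the middle 43 mm of the two long sides (+y, -y) there is no wall but a gap 18 mm deep below the floor, for fingers that hold the tile by its long sides
- swing (a joint): angle of the magnifier's arm about the upright axis of the pillar, rad: 0 with the lens centred over the nest, growing anticlockwise seen from above (the arm swings to the robot's right); travel -0.45 to 1.9. A friction hinge (about 0.22 N m, so 1 to 2 N at the knob): it stays where it is left, with no stop or catch at 0
- hinge (a point): point on the pillar's axis, about which the arm swings level, 118 mm above the table; axes as the stand's
- lens_centre (a point): centre of the round lens (76 mm across, clear glass) in its white ring housing (94 mm outside, 20 mm high, z 123 to 145 mm), 140 mm from the pillar's axis. Turns with the arm: its -x points outward along the arm
- knob (a point): middle of the magnifier's grip, a black upright round knob 18 mm in diameter at the outer end of the arm, 201 mm from the pillar's axis and in line with the lens; this point is 174 mm above the table, the knob reaches from z 151 to 192 mm, on a flat black bracket 22 mm wide whose top is at 145 mm. The knob is fixed to the arm and does not turn on it
- tile_blue: the tile to be examined: dark blue glaze on a pale body, 72 x 45 x 7 mm, 50 g; origin at the centre of its underside, x along its length, z up through the glazed face; starts glaze up on the ware board. Either end may face the pillar
- tile_brown: another tile of the same size, rust brown; stays on the ware board
- tile_cream: another tile of the same size, cream; stays on the ware board
- ware_board: plywood board 225 x 195 mm, fixed, on which the tiles lie; origin under its centre, its top 18 mm above the table
- bowl: small teal bowl, 85 mm across, 40 mm high, standing loose at the back right; bystander
- wood_rib: wooden potter's rib 64 x 100 x 8 mm, lying loose at the front right; bystander

How it is judged (in metres and radians):
On the way, in this order (a step that is already met when the one before it is completed fails the run):
1. the magnifier is swung clear: lens centre more than 120 mm to the side of the nest's centre, the tile not yet in the nest (horizontal distance between lens_centre and nest above 0.12 m and horizontal distance between tile_blue and nest above 0.06 m), for 0.2 s.
2. the dark blue tile lies flat and square on the floor of the nest, let go, with the magnifier still clear (x of tile_blue in the frame of nest between -0.004 and 0.004 m and y of tile_blue in the frame of nest between -0.004 and 0.004 m and z of tile_blue in the frame of nest between -0.0018 and 0.0018 m and angle between the x axis of tile_blue and the x axis of nest, either way round below 0.06 rad and angle between the z axis of tile_blue and the z axis of nest, either way round below 0.04 rad and horizontal distance between lens_centre and nest above 0.12 m and contact force between the fingers and tile_blue below 0.1 N), for 0.2 s.
At the end, for the whole second after the job is handed in: the dark blue tile lies glaze up on the floor of the nest (within 4 mm of its centre, 1.8 mm of the floor, 0.06 rad of square, 0.04 rad of flat), the lens's centre is within 10 mm of straight above the nest's centre, and both are let go and at rest (x of tile_blue in the frame of nest between -0.004 and 0.004 m and y of tile_blue in the frame of nest between -0.004 and 0.004 m and z of tile_blue in the frame of nest between -0.0018 and 0.0018 m and angle between the x axis of tile_blue and the x axis of nest, either way round below 0.06 rad and angle between the z axis of tile_blue and the z axis of nest, either way round below 0.04 rad and horizontal distance between lens_centre and nest below 0.01 m and angle between tile_blue's own z axis and vertical below 0.05 rad and contact force between the fingers and tile_blue below 0.1 N and linear speed of tile_blue below 0.01 m/s and velocity of joint swing between -0.02 and 0.02 rad/s); the robot touches nothing.
It fails at once if the blue tile is dropped (faster than 0.6 m/s without being held) (linear speed of tile_blue above 0.6 m/s and contact force between the fingers and tile_blue below 0.1 N).
It fails at once if another tile, the bowl or the wooden rib is moved by more than 20 mm (distance of any of tile_brown, tile_cream, bowl, wood_rib from where it was at the start of the episode above 0.02 m).
It also fails if it takes over 72 s, if anything falls off the work surface, if the arm or the gripper's body presses on something with over 40 N, if the wrist force passes 120 N, or if a joint passes its speed limit or range.

## Working session

There is one attempt and no reset: what is moved stays moved. The work goes in short steps, Python scripts to look and compute and a tool call to move; the robot and the scene stay as the last step left them, time stands still between calls to the robot, and variables do not carry over. Pictures are saved under pics/ and viewed, at most 10 in all, crops included, and the job is handed in when it is done.

```bash
ls; mkdir -p pics; cat > h.py <<'E'
import numpy as np, cv2
from plant import ctrl
def shot(n):
    s=ctrl.snapshot(n); return s
def K(s):
    f=s["frame"].shape[0]/2/np.tan(np.radians(s["fovy"])/2); return f,s["cx"],s["cy"]
def ray(s,u,v,z):
    f,cx,cy=K(s); R=np.array(s["R"]);t=np.array(s["t"]); c=-R.T@t
    d=R.T@np.array([(u-cx)/f,(v-cy)/f,1]); return c+d*(z-c[2])/d[2]
def proj(s,X):
    f,cx,cy=K(s); p=np.array(s["R"])@np.array(X)+s["t"]; return f*p[0]/p[2]+cx,f*p[1]/p[2]+cy
def save(s,n): cv2.imwrite("pics/"+n,s["frame"][:,:,::-1])
E
python3 - <<'E'
from h import *
a=shot("scene");b=shot("top")
cv2.imwrite("pics/a.png",cv2.resize(np.vstack([a["frame"],b["frame"]])[:,:,::-1],(400,600),interpolation=cv2.INTER_AREA)) if 0 else None
save(a,"a.png");save(b,"b.png")
for s in(a,b):print(K(s),-np.array(s["R"]).T@s["t"])
print(ctrl.get_obs())
E
```

```text
pics
plant.py
(np.float64(417.3758672521138), 254.1037919939377, 188.87958556606364) [0.0755835  0.91432684 0.61845022]
(np.float64(368.78641082795616), 252.8415986486482, 190.6814615532863) [ 0.39596156 -0.00702485  1.08493406]
{'clock': 0.1, 'joint_pos': array([-6.00392267e+01,  2.05878889e+01,  6.39193425e-01, -1.79141609e-02,
       -7.01351697e+01, -1.65078653e+01]), 'qvel': array([ 0.03637648, -0.09848379,  0.12538609, -0.00089773, -0.00911329,
       -0.01321713]), 'tau': array([-1.08100619e-03, -5.84166133e+01,  2.93748933e+01,  7.01544553e+00,
        1.01290934e-02, -6.95118842e-05]), 'tool_pos': array([ 0.15693459, -0.65609658,  0.25071078]), 'orientation': array([ 1.79914806e+02, -7.68509233e-03, -1.66553186e+02]), 'force': array([-0.32150914, -0.30132806,  0.28240489]), 'moment': array([-0.04947356, -0.03111597, -0.00761447]), 'gripper_force': 0.0, 'opening': 0.0873768121073556}
```

View pics/a.png

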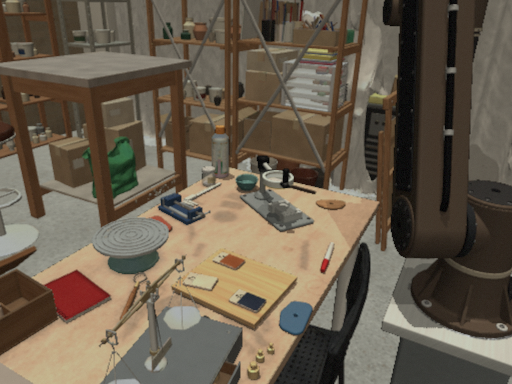

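View pics/b.png

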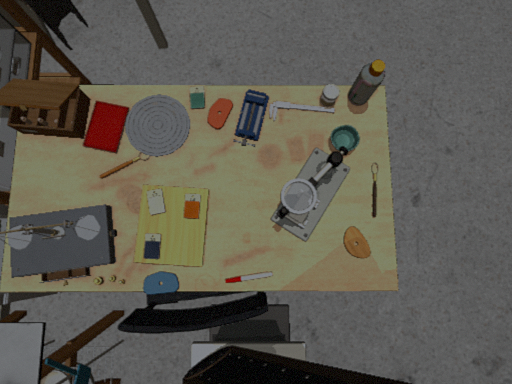

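The scene view shows the stand at about (275,208) and the blue tile at (248,300) on the board. In the top view, the pillar is at about (335,158), the lens at (298,196), the knob at (281,213) and the blue tile at (152,246). Next I'll look at enlarged crops.

```bash
python3 - <<'E'
from h import *
b=shot("top")
f=b["frame"][:,:,::-1]
c1=cv2.resize(f[140:245,262:362],None,fx=5,fy=5,interpolation=cv2.INTER_CUBIC)
c2=cv2.resize(f[180:275,132:212],None,fx=3.5,fy=3.5,interpolation=cv2.INTER_CUBIC)
im=np.zeros((525,785,3),np.uint8);im[:c1.shape[0],:500]=c1;im[:c2.shape[0],505:505+c2.shape[1]]=c2
cv2.imwrite("pics/c.png",im)
for uv in[(335,158),(298,196),(281,213),(152,246)]:print(ray(b,*uv,.14 if uv[0]>200 else .025))
E
```

```text
[ 0.64456523 -0.23014111  0.14      ]
[ 0.54281991 -0.13021948  0.14      ]
[ 0.49848692 -0.08553013  0.14      ]
[0.41657548 0.27238268 0.025     ]
```

View pics/c.png

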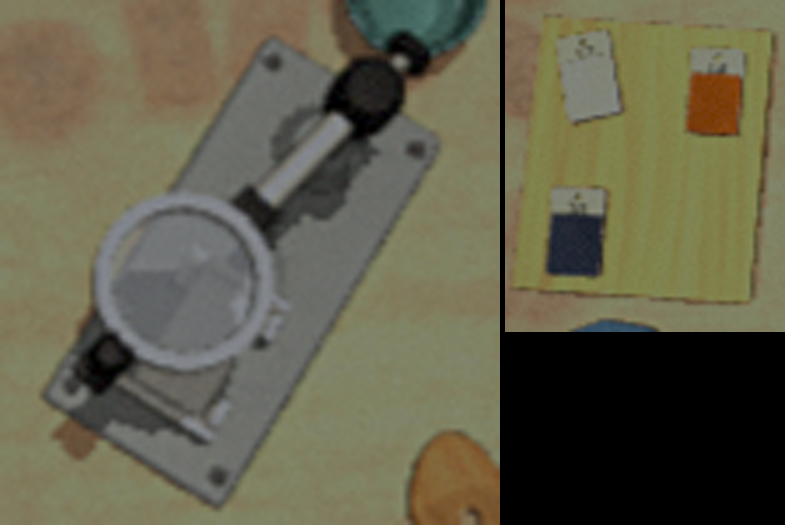

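Crop (5x): base plate corners are at (270,38), (440,148), (222,508) and (45,398). The lens ring centre is at (185,281), the knob top at (108,352) and the pillar cap at (365,95). Right-hand crop (3.5x): blue tile corners are at (552,186), (607,188), (603,276) and (548,274).

```bash
cat >> h.py <<'E'
def plan(p,yaw):
    "dx dy dz turn in tool axes to world TCP p, yaw (deg, mod 180)"
    o=ctrl.get_obs(); from scipy.spatial.transform import Rotation as Ro
    R=Ro.from_euler("xyz",o["orientation"],degrees=True).as_matrix()
    d=R.T@(np.array(p)-o["tool_pos"]); t=-(yaw-o["orientation"][2]); t=(t+90)%180-90
    print("plan",np.round(d,4),"turn",round(t,1),"q6",round(o["joint_pos"][5],1),"clock",o["clock"])
E
python3 - <<'E'
from h import *
b=shot("top")
c=np.array([(270,38),(440,148),(222,508),(45,398)])/5+[262,140]
P=np.array([ray(b,*u,.012)[:2] for u in c]);print(P)
sx=(P[0]+P[1]-P[2]-P[3]);sx/=np.linalg.norm(sx);cen=P.mean(0)
sy=np.array([-sx[1],sx[0]])
pil=cen+sx*(.214-.131);print("stand yaw",np.degrees(np.arctan2(sx[1],sx[0])),"pillar",pil,"nest",pil-.14*sx)
lens=ray(b,185/5+262,281/5+140,.145)[:2];kn=ray(b,108/5+262,352/5+140,.192)[:2]
for n,q in(("lens",lens),("knob",kn)):
    v=q-pil;print(n,q,np.linalg.norm(v),"swing",np.arctan2(v@-sy,v@-sx), "armdir",np.degrees(np.arctan2(v[1],v[0])))
t=np.array([(552,186),(607,188),(603,276),(548,274)]);t=(t-[505,0])/3.5+[132,180]
T=np.array([ray(b,*u,.025)[:2] for u in t]);print("tile",T.mean(0),T)
plan([*kn,.25],np.degrees(np.arctan2(*(kn-pil)[::-1])))
E
```

```text
[[ 0.71041741 -0.20420318]
 [ 0.64266188 -0.30388696]
 [ 0.42956933 -0.16847196]
 [ 0.49304128 -0.06677488]]
stand yaw -32.3676860557995 pillar [ 0.63902676 -0.23026834] nest [ 0.52077856 -0.15531926]
lens [ 0.5415238  -0.13214003] 0.13833290190355 swing -0.22367200275976148 armdir 134.81685219082766
knob [ 0.49920834 -0.08762453] 0.19974094895306738 swing -0.23047779642885532 armdir 134.42690893735173
tile [0.41677579 0.2703588 ] [[0.45286434 0.2927777 ]
 [0.45126976 0.24792889]
 [0.38069574 0.24819201]
 [0.38227331 0.29253662]]
plan [-0.4651  0.4734  0.0014] turn 59.0 q6 -16.5 clock 0.2
```

Careful with the scale: shifts go in shares of 0.8 m and turns go in shares of 2 pi rad. That gives: 0.345 m / 0.8 = 0.4313, -0.25 m / 0.8 = -0.3125, 48 degrees / 360 = 0.1333.

send_path(rows="-0.0563 0.0563 0 0.0167 0.085;-0.1125 0.1125 0 0.0333 0.085;-0.1625 0.1625 0 0.05 0.085;-0.2125 0.2188 0 0.0667 0.085;-0.2625 0.275 0 0.0833 0.085;-0.3125 0.325 0 0.1 0.085;-0.375 0.375 0 0.1167 0.085;-0.425 0.4313 0 0.1333 0.085")

```text
clock: 1.2
tool_pos: [0.4085, -0.2401, 0.2518]
orientation: [180.0, 0.0, 145.3]
force: [1.0, 0.2, 0.2]
opening: 0.0852
gripper_force: 0.0
```

```bash
python3 -c "
from h import *
plan([.4992,-.0876,.25],134.6)"
```

```text
plan [0.0124 0.177  0.0018] turn 10.7 q6 -118.2 clock 1.2
```

Converted, 0.177 m / 0.8 = 0.2213, 0.135 m / 0.8 = 0.1688, 10.7 degrees / 360 = 0.0297.

send_path(rows="0.0038 0.0563 0 0.0111 0.05;0.0075 0.1125 0 0.0222 0.05;0.0113 0.1688 0 0.0278 0.05;0.015 0.2213 0 0.0297 0.05;0.0155 0.2213 0 0.0297 0.05;0.0155 0.2213 0 0.0297 0.05")

```text
clock: 1.95
tool_pos: [0.4973, -0.0889, 0.2513]
orientation: [-180.0, -0.0, 134.8]
force: [-0.1, -0.4, -0.8]
opening: 0.0501
gripper_force: 0.0
```

```bash
python3 - <<'E'
from h import *
o=ctrl.get_obs();s=shot("wrist");save(s,"w1.png");print(s["T_tool_cam"],K(s),o["tool_pos"],o["orientation"],o["joint_pos"][5])
E
```

```text
[[-1.10029748e-03 -9.59507709e-01 -2.81680219e-01  7.54326520e-02]
 [ 9.99999388e-01 -1.08728435e-03 -2.02495881e-04  2.62504360e-04]
 [-1.11970135e-04 -2.81680269e-01  9.59508319e-01 -1.32535159e-01]
 [ 0.00000000e+00  0.00000000e+00  0.00000000e+00  1.00000000e+00]] (np.float64(319.0740993908148), 258.24896032846897, 190.62116779775306) [ 0.49725965 -0.088942    0.2513361 ] [-1.79972473e+02 -2.46963655e-02  1.34794863e+02] -147.37132257300905
```

View pics/w1.png

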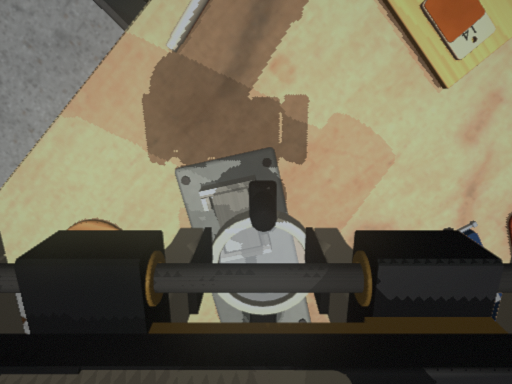

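The wrist view shows the knob between the fingers, with its top disc near (263,218), the lens ring centred near (262,262) and the stand behind it.

```bash
cat >> h.py <<'E'
def wshot():
    from scipy.spatial.transform import Rotation as Ro
    o=ctrl.get_obs(); s=dict(ctrl.snapshot("wrist"))
    W=np.eye(4);W[:3,:3]=Ro.from_euler("xyz",o["orientation"],degrees=True).as_matrix();W[:3,3]=o["tool_pos"]
    C=np.linalg.inv(W@s["T_tool_cam"]); s["R"]=C[:3,:3];s["t"]=C[:3,3]; return s
E
python3 - <<'E'
from h import *
s=wshot()
for v in(212,218,224):print(ray(s,263,v,.192))
p=ray(s,263,218,.192)
plan([p[0],p[1],.18],134.6)
g=s["frame"].max(2);
print(g[200:235:2,263]); print(g[215,240:285])
E
```

```text
[ 0.49601725 -0.08365503  0.192     ]
[ 0.49891448 -0.08655987  0.192     ]
[ 0.50184467 -0.08949775  0.192     ]
plan [0.0009 0.0034 0.0715] turn 0.1 q6 -147.4 clock 2.05
[ 39  36  38  39  40  42  45  44  44  44  43  41  41  42  41  45 130 141]
[79 79 79 80 80 81 80 81 81 74 42 39 40 41 40 41 43 42 43 44 43 44 42 43
 44 41 43 43 43 42 43 42 42 42 42 41 47 65 81 77 75 76 76 76 76]
```

Converted, 0.071 m / 0.8 = 0.0888, 0.0034 m / 0.8 = 0.0043.

send_path(rows="0.0013 0.0043 0.025 0 0.05;0.0013 0.0043 0.0563 0 0.05;0.0013 0.0043 0.0888 0 0.05;0.0013 0.0043 0.0888 0 0.04;0.0013 0.0043 0.0888 0 0.01;0.0013 0.0043 0.0888 0 0.01;0.0013 0.0043 0.0888 0 0.01;0.0013 0.0043 0.0888 0 0.01")

```text
clock: 3.05
tool_pos: [0.4997, -0.0859, 0.1815]
orientation: [179.9, 0.1, 134.8]
force: [-0.9, -0.1, 6.5]
opening: 0.0172
gripper_force: 30.0
```

```bash
python3 - <<'E'
from h import *
from scipy.spatial.transform import Rotation as Ro
o=ctrl.get_obs();p=o["tool_pos"];pil=np.array([.639,-.2303]);v=p[:2]-pil;r=np.linalg.norm(v);print(p,r,np.degrees(np.arctan2(v[1],v[0])))
# arc rows in tool axes
for d0 in(0,):
  R=Ro.from_euler("xyz",o["orientation"],degrees=True).as_matrix()
  for a in range(10,101,10):
    c,s=np.cos(np.radians(a)),np.sin(np.radians(a)); w=np.array([c*v[0]-s*v[1],s*v[0]+c*v[1]])-v
    print(a,np.round(R.T@[w[0],w[1],0],4))
E
```

```text
[ 0.49972517 -0.08593525  0.18147239] 0.2005957562548876 133.97193592164945
10 [-0.0026 -0.0349 -0.    ]
20 [-0.0111 -0.0688 -0.    ]
30 [-2.550e-02 -1.007e-01 -1.000e-04]
40 [-4.510e-02 -1.296e-01 -1.000e-04]
50 [-6.950e-02 -1.547e-01 -1.000e-04]
60 [-9.790e-02 -1.751e-01 -1.000e-04]
70 [-0.1293 -0.1903 -0.    ]
80 [-0.163  -0.1998 -0.    ]
90 [-0.1978 -0.2034  0.    ]
100 [-2.326e-01 -2.008e-01  1.000e-04]
```

Converted, -0.0688 m / 0.8 = -0.086, -0.052 m / 0.8 = -0.065, -20 degrees / 360 = -0.0556.

send_path(rows="-0.0006 -0.0219 0 -0.0139 0.01;-0.0033 -0.0438 0 -0.0278 0.01;-0.0075 -0.065 0 -0.0417 0.01;-0.0139 -0.086 0 -0.0556 0.01")

```text
clock: 3.55
tool_pos: [0.4597, -0.1426, 0.1815]
orientation: [179.9, 0.2, 155.0]
force: [7.0, -1.8, -2.1]
opening: 0.0171
gripper_force: 30.0
```

Converted, -0.1903 m / 0.8 = -0.2379, -0.1751 m / 0.8 = -0.2189, -70 degrees / 360 = -0.1944.

send_path(rows="-0.0033 -0.0438 0 -0.0278 0.01;-0.0139 -0.086 0 -0.0556 0.01;-0.0319 -0.1259 0 -0.0833 0.01;-0.0564 -0.162 0 -0.1111 0.01;-0.0869 -0.1934 0 -0.1389 0.01;-0.1224 -0.2189 0 -0.1667 0.01;-0.1616 -0.2379 0 -0.1944 0.01;-0.1616 -0.2379 0 -0.1944 0.01")

```text
clock: 4.55
tool_pos: [0.498, -0.371, 0.1815]
orientation: [-179.7, 0.2, -135.1]
force: [4.9, 4.0, 6.3]
opening: 0.0173
gripper_force: 30.0
```

Converted, -0.09 m / 0.8 = -0.1125, -0.04 m / 0.8 = -0.05.

send_path(rows="0 0 0 0 0.04;0 0 0 0 0.04;0 0 0 0 0.04;0 0 -0.05 0 0.05;0 0 -0.1125 0 0.05")

```text
clock: 5.18
tool_pos: [0.493, -0.3691, 0.2704]
orientation: [179.8, -0.1, -135.2]
force: [1.0, -0.3, 0.3]
opening: 0.0492
gripper_force: 0.0
```

```bash
python3 - <<'E'
from h import *
plan([.40,0.1,.25],180); plan([.44,-.1,.3],147.6)
b=shot("top"); save(b,"d.png")
E
```

```text
plan [-0.2642  0.3986  0.0212] turn 44.8 q6 -26.6 clock 5.175
plan [-0.1517  0.2285 -0.0291] turn 77.2 q6 -26.6 clock 5.175
```

```bash
python3 - <<'E'
from h import *
from scipy.optimize import least_squares
Q=np.array([(.4997,-.0859),(.4597,-.1426),(.498,-.371)])
print(least_squares(lambda c:np.linalg.norm(Q-c,axis=1)-.201,[.639,-.23]).x)
plan([.584,-.195,.30],147.6)
E
```

```text
[ 0.64075121 -0.22939013]
plan [-0.1869  0.0624 -0.0212] turn 77.2 q6 -26.6 clock 5.225
```

Converted, -0.187 m / 0.8 = -0.2338, -0.165 m / 0.8 = -0.2063, 77.2 degrees / 360 = 0.2144.

send_path(rows="-0.0288 0.01 -0.025 0.0278 0.085;-0.0575 0.02 -0.025 0.0556 0.085;-0.0875 0.03 -0.025 0.0833 0.085;-0.1175 0.04 -0.025 0.1111 0.085;-0.1475 0.05 -0.025 0.1389 0.085;-0.1775 0.06 -0.025 0.1667 0.085;-0.2063 0.0688 -0.025 0.1944 0.085;-0.2338 0.078 -0.025 0.2144 0.085")

```text
clock: 6.22
tool_pos: [0.5829, -0.1927, 0.2904]
orientation: [-180.0, -0.0, 147.3]
force: [-0.4, 0.1, -0.3]
opening: 0.0852
gripper_force: 0.0
```

send_path(rows="0 0 0 0 0.085;0 0 0 0 0.085")

```text
clock: 6.48
tool_pos: [0.5825, -0.1937, 0.2905]
orientation: [-180.0, -0.0, 147.7]
force: [-0.5, 0.7, -0.8]
opening: 0.0852
gripper_force: 0.0
```

```bash
python3 - <<'E'
from h import *
s=wshot();save(s,"n.png");cv2.imwrite("pics/n2.png",cv2.resize(s["frame"][0:240,130:390,::-1],(780,600) if 0 else None,fx=2.5,fy=2.5,interpolation=cv2.INTER_CUBIC));print(ctrl.get_obs()["tool_pos"],proj(s,[.5208,-.1553,.03]))
E
```

```text
[ 0.58250005 -0.19394648  0.29051998] (np.float64(257.65543163370376), np.float64(99.3681867115066))
```

View pics/n2.png

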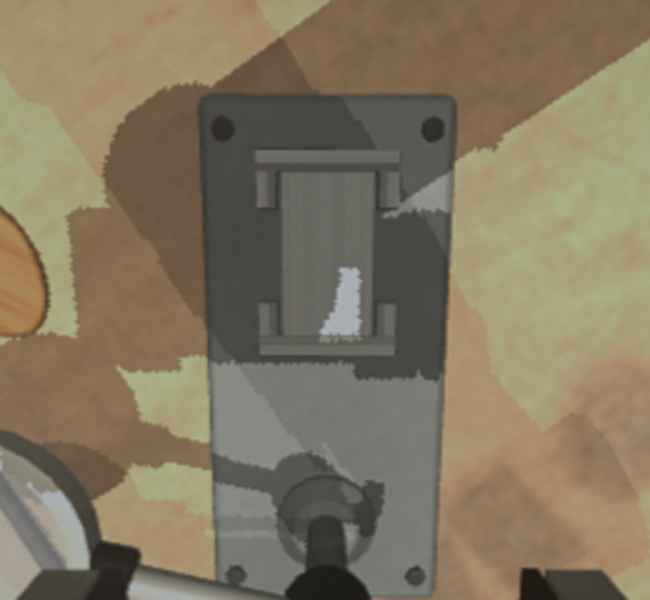

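The crop (2.5x) shows the nest walls' outer corners at (256,150), (400,150), (395,355) and (259,355). The nest is empty and the magnifier is clear at lower left.

```bash
cat > nest.py <<'E'
from h import *
s=wshot()
def an(pts,z):
    P=np.array([ray(s,u/2.5+130-.3,v/2.5-.3,z)[:2] for u,v in pts])
    d=P[2]+P[3]-P[0]-P[1]; e=P[1]+P[2]-P[0]-P[3]
    print(np.round(P.mean(0),4),"yaw(+x)",np.degrees(np.arctan2(d[1],d[0])),"L,W",np.linalg.norm(d)/2,np.linalg.norm(e)/2,"yaw from y",np.degrees(np.arctan2(e[1],e[0])))
an([(256,150),(400,150),(395,355),(259,355)],.036)
an([(281,171),(376,171),(373,335),(281,335)],.03)
an([(201,95),(456,95),(434,596),(217,596)],.012)
E
python3 nest.py; python3 - <<'E'
from h import *
p=[.4168+.075,.2704,.25]; plan(p,180)
E
```

```text
[ 0.5253 -0.1542] yaw(+x) -32.60937530665162 L,W 0.09227678046984644 0.06540380854725737 yaw from y 57.55694883200472
[ 0.5252 -0.1539] yaw(+x) -32.85828540114378 L,W 0.07496013303489354 0.044369995122552734 yaw from y 57.55695172353919
[ 0.5724 -0.1841] yaw(+x) -32.674292656865006 L,W 0.25706334868128605 0.12096235739765056 yaw from y 57.556207697615314
plan [0.3255 0.3435 0.0406] turn -32.4 q6 -122.2 clock 6.575
```

Converted, 0.3435 m / 0.8 = 0.4294, 0.3255 m / 0.8 = 0.4069, -32.4 degrees / 360 = -0.09.

send_path(rows="0.05 0.0538 0 -0.0111 0.085;0.1 0.1075 0 -0.0222 0.085;0.15 0.16 0 -0.0333 0.085;0.2 0.2125 0 -0.0444 0.085;0.25 0.265 0 -0.0556 0.085;0.3 0.3175 0 -0.0667 0.085;0.35 0.3725 0 -0.0778 0.085;0.4069 0.4294 0 -0.09 0.085")

```text
clock: 7.58
tool_pos: [0.4926, 0.2703, 0.291]
orientation: [180.0, 0.0, -179.9]
force: [0.3, -0.9, 0.3]
opening: 0.0852
gripper_force: 0.0
```

send_path(rows="0 0 0 0 0.085;0 0 0 0 0.085")

```text
clock: 7.82
tool_pos: [0.4929, 0.2688, 0.2905]
orientation: [-180.0, -0.0, 180.0]
force: [1.3, -0.3, -0.0]
opening: 0.0848
gripper_force: 0.0
```

```bash
python3 -c "
from h import *
plan([.492,.2704,.29],180)"
```

```text
plan [0.0009 0.0016 0.0005] turn -0.0 q6 -138.6 clock 7.825
```

```bash
python3 - <<'E'
from h import *
s=wshot();cv2.imwrite("pics/t.png",cv2.resize(s["frame"][0:240,130:390,::-1],None,fx=2.5,fy=2.5,interpolation=cv2.INTER_CUBIC))
E
```

```text
(no output)
```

View pics/t.png

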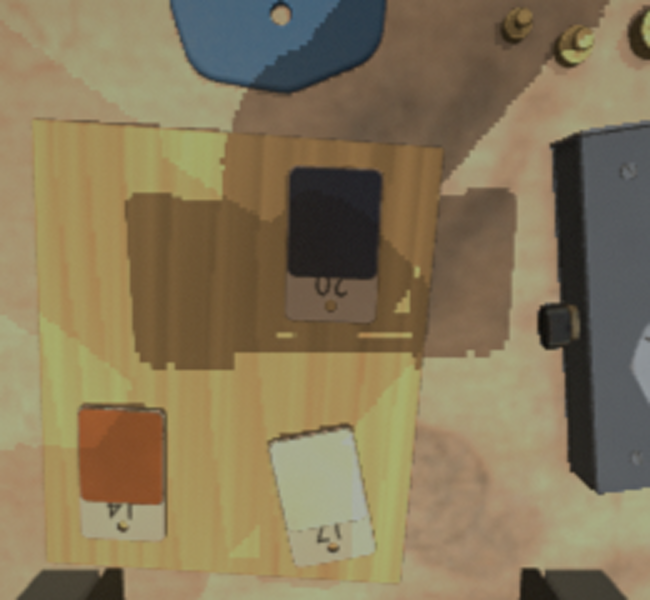

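The blue tile's corners in the crop are (289,168), (383,170), (378,322) and (286,319). The scale's grey box is about 170 px to its right, so I'll check the clearance to it.

```bash
python3 - <<'E'
from h import *
exec(open("nest.py").read().split("an([")[0].replace("from h import *\n",""))
an([(289,168),(383,170),(378,322),(286,319)],.025)
f,cx,cy=K(s);Z=s["z_map"];v,u=np.mgrid[0:225:1,340:400:1];z=Z[v,u]
C=np.stack([(u-cx)/f*z,(v-cy)/f*z,z],-1);W=(C-s["t"])@s["R"]
m=(z>0)&(W[...,2]>.055);print("box y",np.percentile(W[m][:,1],[0,1,5]),W[m][:,2].max(), "x",W[m][:,0].min(),W[m][:,0].max())
m=(z>0)&(W[...,2]>.02)&(W[...,2]<.055);print(np.percentile(W[m],[0,5,50],axis=0))
b=Z[75:100,250:270];print("tile depth",np.median(b))
o=ctrl.get_obs();print(o["tool_pos"])
E
```

```text
[0.4193 0.2741] yaw(+x) -1.464310678975207 L,W 0.06975322643593446 0.04459741855490637 yaw from y 88.35594995118777
box y [0.39945812 0.40341712 0.40544075] 0.09805316545202664 x 0.38596159063605784 0.5191148922525891
[[0.31678231 0.36002684 0.02000087]
 [0.37162835 0.38222191 0.0261523 ]
 [0.43550584 0.40270597 0.05117507]]
tile depth 0.37912154
[0.49319415 0.2679339  0.29066689]
```

Converted, 0.245 m / 0.8 = 0.3063, 0.0737 m / 0.8 = 0.0921, 1.5 degrees / 360 = 0.0042.

send_path(rows="0.0375 0.0038 0.0563 0.0042 0.085;0.075 0.0071 0.1125 0.0042 0.085;0.0921 0.0071 0.175 0.0042 0.085;0.0921 0.0071 0.2375 0.0042 0.085;0.0921 0.0071 0.275 0.0042 0.085;0.0921 0.0071 0.2938 0.0042 0.085;0.0921 0.0071 0.3038 0.0042 0.085;0.0921 0.0071 0.3063 0.0042 0.085")

```text
clock: 8.93
tool_pos: [0.4196, 0.2744, 0.0456]
orientation: [180.0, 0.0, 178.4]
force: [0.1, -0.4, 0.5]
opening: 0.0852
gripper_force: 0.0
```

```bash
python3 -c "
from h import *
for i in range(4):
  o=ctrl.get_obs();print(o['tool_pos'],o['orientation'],o['force']);ctrl.snapshot('wrist')"
```

```text
[0.41964484 0.27436577 0.04563542] [1.79998874e+02 5.29988529e-03 1.78385518e+02] [ 0.06275203 -0.3575079   0.54590019]
[0.41963396 0.27461817 0.04575271] [1.79982923e+02 1.65769840e-02 1.78404943e+02] [-0.18761926  1.48595543 -0.66744243]
[0.41964268 0.27484445 0.04606162] [1.79962248e+02 3.02651246e-02 1.78415051e+02] [-0.23067534  0.17281777 -0.59902717]
[0.41965729 0.275064   0.04623758] [1.79946053e+02 4.20175738e-02 1.78433741e+02] [0.54760285 0.28562592 0.80198984]
```

Converted, 0.0012 m / 0.8 = 0.0015.

send_path(rows="0 0 0.0015 0 0.085;0 0 0.0015 0 0.06;0 0 0.0015 0 0.03;0 0 0.0015 0 0.03;0 0 0.0015 0 0.03;0 0 0.0015 0 0.03;0 0 0.0015 0 0.03")

```text
clock: 10.0
tool_pos: [0.4192, 0.275, 0.0444]
orientation: [180.0, 0.0, 178.5]
force: [0.3, 0.0, -0.1]
opening: 0.0442
gripper_force: 30.0
```

send_path(rows="0 0 -0.005 0 0.03;0 0 -0.0125 0 0.03;0 0 -0.075 0 0.03;0 0 -0.15 0 0.03;0 0 -0.15 0 0.03")

```text
clock: 10.62
tool_pos: [0.4212, 0.2771, 0.1697]
orientation: [179.6, 0.3, 178.5]
force: [-0.7, 0.1, -0.8]
opening: 0.0444
gripper_force: 30.0
```

```bash
python3 - <<'E'
from h import *
s=wshot();cv2.imwrite("pics/g.png",cv2.resize(s["frame"][:,100:420,::-1],None,fx=1.5,fy=1.5));plan([.5253,-.1542,.165],147.4)
E
```

```text
plan [-0.1168 -0.4272  0.0005] turn 31.1 q6 -147.3 clock 10.675
```

View pics/g.png

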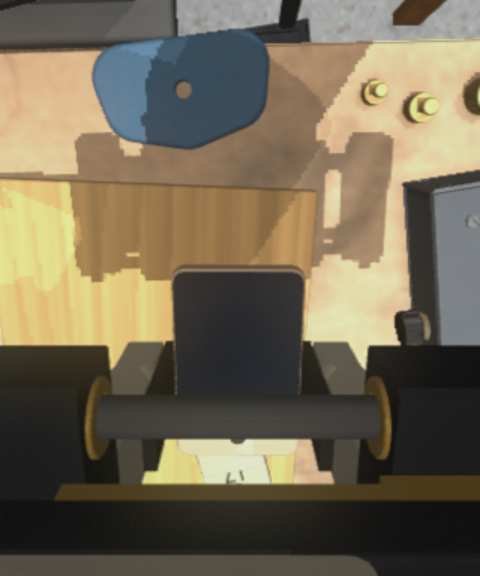

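The tile is held square. Its front top edge is at row 272 of the crop and its back edge is at about row 454.

```bash
python3 - <<'E'
from h import *
s=ctrl.snapshot("wrist");T=s["T_tool_cam"];f,cx,cy=K(s)
def tr(u,v,z):
    d=T[:3,:3]@np.array([(u-cx)/f,(v-cy)/f,1]);c=T[:3,3];return c+d*(z-c[2])/d[2]
for u,v,z in[(175,272,.0194),(303,272,.0194),(180,454,.0194),(297,454,.0194),(175,265,.0264)]:print(tr(u/1.5+100-.2,v/1.5-.2,z)*1000)
for i in range(3):
  o=ctrl.get_obs();print(o['tool_pos'],o['orientation']);ctrl.snapshot('wrist')
E
```

```text
[ 35.74192619 -20.94058272  19.4       ]
[35.69003519 21.04389383 19.4       ]
[-33.6173344  -21.73353378  19.4       ]
[-33.68060163  21.42338788  19.4       ]
[ 36.38121064 -21.7921887   26.4       ]
[0.41922329 0.27512701 0.16542289] [1.79876484e+02 5.90584122e-02 1.78437162e+02]
[0.41884428 0.27459145 0.16435581] [ 1.79984198e+02 -1.40605268e-02  1.78435762e+02]
[0.41869535 0.27435968 0.16371026] [-1.79948459e+02 -5.58336975e-02  1.78433960e+02]
```

```bash
python3 -c "
from h import *
plan([.5258,-.1544,.13],147.4)"
```

```text
plan [-0.1188 -0.4256  0.0339] turn 31.0 q6 -147.3 clock 10.875
```

Converted, -0.4256 m / 0.8 = -0.532, -0.375 m / 0.8 = -0.4688, 31 degrees / 360 = 0.0861.

send_path(rows="-0.0188 -0.0675 0 0.0111 0.03;-0.0375 -0.135 0 0.0222 0.03;-0.0563 -0.2025 0 0.0333 0.03;-0.075 -0.2688 0 0.0444 0.03;-0.0938 -0.335 0 0.0556 0.03;-0.1125 -0.4025 0 0.0667 0.03;-0.1313 -0.4688 0.0125 0.0778 0.03;-0.1485 -0.532 0.025 0.0861 0.03")

```text
clock: 11.88
tool_pos: [0.5262, -0.1556, 0.1429]
orientation: [-179.9, -0.1, 147.3]
force: [0.0, 0.0, -0.6]
opening: 0.0443
gripper_force: 30.0
```

send_path(rows="0 0 0.0063 0 0.03;0 0 0.0125 0 0.03;0 0 0.0188 0 0.03;0 0 0.0188 0 0.03;0 0 0.0188 0 0.03;0 0 0.0188 0 0.03")

```text
clock: 12.62
tool_pos: [0.5267, -0.1533, 0.1298]
orientation: [180.0, 0.0, 147.5]
force: [-0.6, 0.6, 0.1]
opening: 0.0445
gripper_force: 30.0
```

```bash
python3 - <<'E'
from h import *
ctrl.snapshot('wrist')
plan([.5258,-.1544,.062],147.4)
s=wshot();cv2.imwrite("pics/p.png",cv2.resize(s["frame"][60:,100:420,::-1],None,fx=1.8,fy=1.8,interpolation=cv2.INTER_CUBIC))
o=ctrl.get_obs();print(o['tool_pos'],o['opening'])
E
```

```text
plan [ 0.0002 -0.0013  0.0677] turn 0.1 q6 -126.7 clock 12.675
[ 0.52662218 -0.15351139  0.12965381] 0.04419537749431935
```

View pics/p.png

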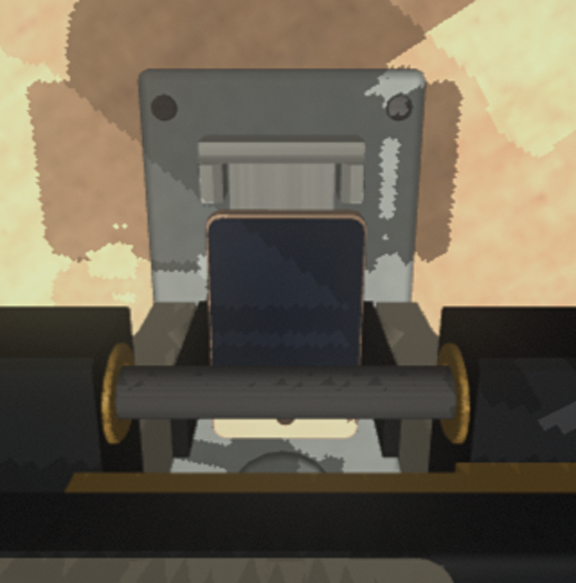

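The tile hovers over the nest. The nest's far wall is centred at column 282.5 and the tile at 286, with the wall's outer edge at row 142. That puts the tile about 1.2 mm too far along tool +y.

```bash
python3 - <<'E'
from h import *
s=wshot()
p=ray(s,282.5/1.8+100,142/1.8+60-.2,.036)
sx=np.array([np.cos(np.radians(-32.6)),np.sin(np.radians(-32.6))])
print(p, "nest est",p[:2]+sx*.0463)
o=ctrl.get_obs();print(o['tool_pos'])
plan([.5258,-.1544,.062],147.4)
E
```

```text
[ 0.48646705 -0.1288568   0.036     ] nest est [ 0.5254726  -0.15380188]
[ 0.52656994 -0.1536066   0.12960612]
plan [ 0.0002 -0.0011  0.0676] turn 0.1 q6 -126.7 clock 12.775
```

Converted, 0.066 m / 0.8 = 0.0825, -0.001 m / 0.8 = -0.0013.

send_path(rows="0 -0.0013 0.025 0 0.03;0 -0.0013 0.05 0 0.03;0 -0.0013 0.0688 0 0.03;0 -0.0013 0.08 0 0.03;0 -0.0013 0.0825 0 0.03;0 -0.0013 0.0825 0 0.03;0 -0.0013 0.0825 0 0.03")

```text
clock: 13.65
tool_pos: [0.5263, -0.1545, 0.0639]
orientation: [180.0, 0.0, 147.5]
force: [0.7, 0.1, -0.1]
opening: 0.0443
gripper_force: 30.0
```

send_path(rows="0 0 0.0025 0 0.03;0 0 0.005 0 0.03;0 0 0.0063 0 0.03;0 0 0.0075 0 0.03;0 0 0.0075 0 0.03")

```text
clock: 14.28
tool_pos: [0.5259, -0.1545, 0.0573]
orientation: [-180.0, -0.0, 147.5]
force: [0.1, 0.1, -0.9]
opening: 0.0445
gripper_force: 30.0
```

Converted, 0.0012 m / 0.8 = 0.0015, 0.0006 m / 0.8 = 0.0008.

send_path(rows="0 0 0.0008 0 0.03;0 0 0.0015 0 0.03;0 0 0.0015 0 0.03")

```text
clock: 14.65
tool_pos: [0.526, -0.1546, 0.0564]
orientation: [180.0, 0.0, 147.5]
force: [-0.7, -0.3, 3.0]
opening: 0.0441
gripper_force: 30.0
```

Converted, -0.17 m / 0.8 = -0.2125, -0.12 m / 0.8 = -0.15.

send_path(rows="0 0 0 0 0.05;0 0 0 0 0.06;0 0 0 0 0.075;0 0 0 0 0.075;0 0 -0.025 0 0.075;0 0 -0.0875 0 0.075;0 0 -0.15 0 0.075;0 0 -0.2125 0 0.075")

```text
clock: 15.65
tool_pos: [0.5257, -0.1545, 0.2278]
orientation: [180.0, -0.0, 147.5]
force: [1.4, -0.1, -0.3]
opening: 0.0752
gripper_force: 0.0
```

```bash
python3 -c "
from h import *
plan([.5253+.063,-.1542-.04,.29],147.4)"
```

```text
plan [-0.0741  0.0003 -0.0622] turn 0.1 q6 -126.7 clock 15.65
```

Converted, -0.074 m / 0.8 = -0.0925, -0.062 m / 0.8 = -0.0775.

send_path(rows="-0.0313 0 -0.0375 0 0.05;-0.0625 0 -0.0775 0 0.05;-0.0925 0 -0.0775 0 0.05;-0.0925 0 -0.0775 0 0.05;-0.0925 0 -0.0775 0 0.05")

```text
clock: 16.27
tool_pos: [0.5877, -0.1942, 0.2875]
orientation: [-180.0, -0.1, 147.4]
force: [-0.8, 0.8, 0.6]
opening: 0.05
gripper_force: 0.0
```

```bash
python3 - <<'E'
from h import *
s=wshot();cv2.imwrite("pics/q.png",cv2.resize(s["frame"][0:240,130:390,::-1],None,fx=2.5,fy=2.5,interpolation=cv2.INTER_CUBIC))
f,cx,cy=K(s);Z=s["z_map"]
for X in([.5253,-.1542,.037],[.5253-.025,-.1542+.016,.037],[.5253+.022,-.1542-.014,.037]):
    u,v=proj(s,X);u=int(u);v=int(v);z=np.median(Z[v-2:v+3,u-2:u+3]);c=np.array([(u-cx)/f*z,(v-cy)/f*z,z]);print(u,v,(s["R"].T@(c-s["t"])))
E
```

```text
258 98 [ 0.52480663 -0.15432394  0.03649705]
258 70 [ 0.49926412 -0.13796314  0.03650466]
258 121 [ 0.54684168 -0.16844065  0.03423011]
```

View pics/q.png

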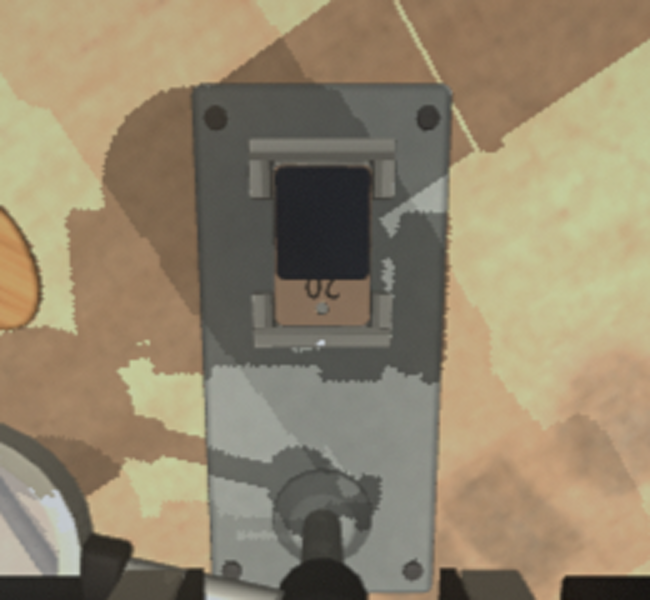

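The tile is seated square in the nest: in the crop it spans (275–371, 163–327), within the walls. Next I'll go back to the knob.

```bash
python3 -c "
from h import *
plan([.4965,-.370,.28],-135.3)"
```

```text
plan [-0.0178 -0.1973  0.0078] turn -77.2 q6 -122.3 clock 16.325
```

Converted, -0.1973 m / 0.8 = -0.2466, -0.175 m / 0.8 = -0.2188, -77.2 degrees / 360 = -0.2144.

send_path(rows="-0.0025 -0.0313 0 -0.0278 0.06;-0.005 -0.0625 0 -0.0556 0.06;-0.0088 -0.0938 0 -0.0833 0.06;-0.0113 -0.125 0 -0.1111 0.06;-0.0138 -0.1563 0 -0.1389 0.06;-0.0163 -0.1875 0 -0.1667 0.06;-0.0188 -0.2188 0 -0.1944 0.06;-0.0223 -0.2466 0 -0.2144 0.06")

```text
clock: 17.32
tool_pos: [0.4963, -0.3704, 0.2884]
orientation: [-180.0, 0.0, -135.0]
force: [0.8, 0.2, -0.3]
opening: 0.0601
gripper_force: 0.0
```

send_path(rows="0 0 0 0 0.06;0 0 0 0 0.06")

```text
clock: 17.58
tool_pos: [0.4971, -0.3697, 0.2882]
orientation: [180.0, 0.0, -135.4]
force: [0.7, 0.2, -0.6]
opening: 0.0599
gripper_force: 0.0
```

```bash
python3 - <<'E'
from h import *
s=wshot();g=s["frame"].max(2)
p=proj(s,[.4965,-.37,.192]);print(p);u,v=map(int,p)
r=g[v,u-40:u+40];print(r);c=g[v-40:v+40,u];print(c)
E
```

```text
(np.float64(259.58512182658257), np.float64(200.91119272040717))
[194 192 191 191 191 191 191 191 191 192 191 191 191 192 193 192 191 179
 137  94  86  85  83  84  83  84  77  55  47  50  49  49  49  49  50  50
  50  50  51  49  49  48  48  48  48  46  49  48  46  46  54  74  80  82
  83  84  83  92 105 122 130 130 129 129 129 129 129 129 130 131 132 131
 129 126 125 125 127 125 127 127]
[152 155 157 155 155 154 155 153 156 153 103  55  45  46  46  49  46  49
  46  46  44  45  46  45  45  45  45  46  45  45  47  46  46  46  47  48
  48  48  48  50  49  47  51  50  49  48  50  49  49  50  49  48  79 153
 162 161 160 161 159 160 171 188 191 191 190 185 189 186 190 184 190 191
 191 190 191 191 191 191 191 191]
```

Converted, 0.107 m / 0.8 = 0.1338, 0.1 m / 0.8 = 0.125.

send_path(rows="0 -0.0019 0.05 0 0.05;0 -0.0019 0.1 0 0.05;0 -0.0019 0.125 0 0.05;0 -0.0019 0.1338 0 0.05;0 -0.0019 0.1338 0 0.03;0 -0.0019 0.1338 0 0.01;0 -0.0019 0.1338 0 0.01;0 -0.0019 0.1338 0 0.01")

```text
clock: 18.62
tool_pos: [0.4984, -0.3714, 0.1819]
orientation: [-180.0, 0.0, -135.3]
force: [-0.0, 0.7, 3.0]
opening: 0.0172
gripper_force: 30.0
```

```bash
python3 - <<'E'
from h import *
from scipy.spatial.transform import Rotation as Ro
o=ctrl.get_obs();p=o["tool_pos"];pil=np.array([.6422,-.2296]);v=p[:2]-pil
print(o["opening"],o["gripper_force"],np.linalg.norm(v),np.degrees(np.arctan2(v[1],v[0]))%360)
R=Ro.from_euler("xyz",o["orientation"],degrees=True).as_matrix()
for a in range(-10,-81,-10):
    c,s=np.cos(np.radians(a)),np.sin(np.radians(a)); w=np.array([c*v[0]-s*v[1],s*v[0]+c*v[1]])-v
    print(a,np.round(R.T@[w[0],w[1],0],4))
E
```

```text
0.017239395001615844 30.004397181328386 0.20196395470337852 224.5913814234021
-10 [-0.0031  0.0351 -0.    ]
-20 [-0.0123  0.0691 -0.0001]
-30 [-2.72e-02  1.01e-01 -1.00e-04]
-40 [-4.740e-02  1.298e-01 -1.000e-04]
-50 [-7.230e-02  1.546e-01 -1.000e-04]
-60 [-1.012e-01  1.748e-01 -1.000e-04]
-70 [-1.331e-01  1.896e-01 -1.000e-04]
-80 [-1.671e-01  1.987e-01 -1.000e-04]
```

Converted, 0.1896 m / 0.8 = 0.237, 0.1748 m / 0.8 = 0.2185, 70 degrees / 360 = 0.1944.

send_path(rows="-0.0039 0.0439 0 0.0278 0.01;-0.0154 0.0864 0 0.0556 0.01;-0.034 0.1263 0 0.0833 0.01;-0.0593 0.1623 0 0.1111 0.01;-0.0904 0.1933 0 0.1389 0.01;-0.1265 0.2185 0 0.1667 0.01;-0.1664 0.237 0 0.1944 0.01;-0.1664 0.237 0 0.1944 0.01")

```text
clock: 19.62
tool_pos: [0.4603, -0.1412, 0.1818]
orientation: [180.0, 0.0, 154.6]
force: [-2.6, 2.0, 3.4]
opening: 0.0171
gripper_force: 30.0
```

```bash
python3 -c "
from h import *
plan([.4735,-.1213,.1819],147.4);print(ctrl.get_obs()['tool_pos'])"
```

```text
plan [-0.0034  0.0236 -0.0001] turn 7.2 q6 -121.8 clock 19.625
[ 0.46028639 -0.14119085  0.18177461]
```

Careful with the scale: shifts go in shares of 0.8 m and turns go in shares of 2 pi rad. That gives: 0.0236 m / 0.8 = 0.0295, 0.016 m / 0.8 = 0.02, 7.2 degrees / 360 = 0.02.

send_path(rows="-0.0013 0.01 0 0.0067 0.01;-0.0025 0.02 0 0.0133 0.01;-0.0038 0.0295 0 0.02 0.01;-0.0038 0.0295 0 0.02 0.01;-0.0038 0.0295 0 0.02 0.01")

```text
clock: 20.25
tool_pos: [0.4707, -0.1225, 0.1817]
orientation: [-180.0, -0.2, 147.5]
force: [-9.7, 8.6, 12.8]
opening: 0.0173
gripper_force: 30.0
```

send_path(rows="0 0 0 0 0.025;0 0 0 0 0.04;0 0 0 0 0.04;0 0 0 0 0.04;0 0 -0.0375 0 0.04;0 0 -0.1 0 0.04;0 0 -0.1625 0 0.04;0 0 -0.1625 0 0.04")

```text
clock: 21.25
tool_pos: [0.4744, -0.1231, 0.3153]
orientation: [179.8, 0.4, 147.5]
force: [-0.4, 0.6, -1.5]
opening: 0.0402
gripper_force: 0.0
```

```bash
python3 -c "
from h import *
plan([.40,-.30,.31],147.4)"
```

```text
plan [-0.0324 -0.1892  0.0047] turn 0.1 q6 -131.1 clock 21.25
```

Converted, 0.05 m / 0.8 = 0.0625, 0.04 m / 0.8 = 0.05.

send_path(rows="0.025 0 0 0 0.04;0.05 0 0 0 0.04;0.0625 0 0 0 0.04;0.0625 0 0 0 0.04;0.0625 0 0 0 0.04")

```text
clock: 21.88
tool_pos: [0.4306, -0.0958, 0.3112]
orientation: [180.0, 0.0, 147.5]
force: [0.8, 0.3, 0.3]
opening: 0.0403
gripper_force: 0.0
```

```bash
python3 - <<'E'
from h import *
s=wshot();f=s["frame"][:,:,::-1].copy()
for X,c in(([.5253,-.1542,.145],(0,255,0)),([.4739,-.1213,.192],(0,0,255)),([.6430,-.2297,.158],(255,0,0))):
    u,v=proj(s,X);print(u,v);cv2.circle(f,(int(u),int(v)),2,c,-1)
cv2.imwrite("pics/z.png",cv2.resize(f[100:384,100:420],None,fx=2,fy=2))
E
```

```text
259.8985398457161 279.8489013215284
260.3419744962668 247.73276276637824
259.56574517674306 393.3669033788493
```

View pics/z.png

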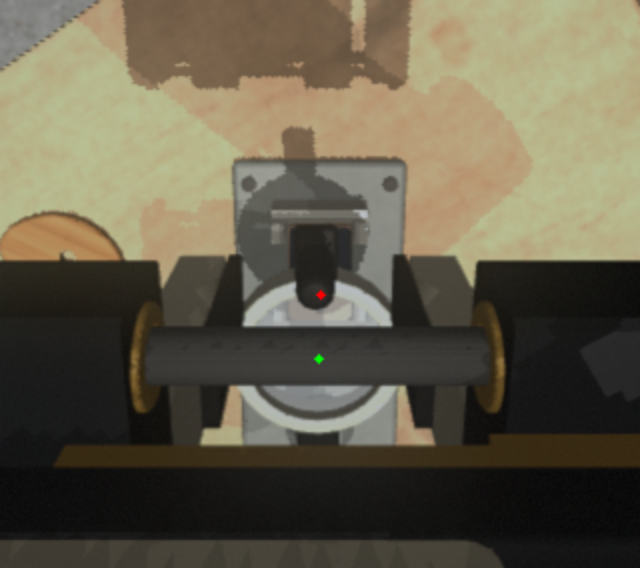

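The lens ring is centred at column 318 against 319 expected, and the knob at 316 against 320, so the lens is about 1–2 mm from centre. The robot is clear, so I'm handing the job in.

```bash
python3 -c "
from plant import ctrl
print(ctrl.close_job())"
```

```text
the job is handed in; nothing more can be done
None
```

I handed the job in: the blue tile lies flat and glaze up in the nest, and the magnifier is back over it, let go, with its lens about 1–2 mm off centre by the last camera picture; no verdict came back.

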